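Dispense one roll of wide strapping tape

TASK

Dispense one roll of the wide strapping tape: press the paddle at the raised back end of the dispenser that holds the wide rolls all the way down, so that its gate lifts and the front roll runs out into the pick-up bay at the low end, then let the paddle come back up so that the gate shuts behind it. Let just the one roll out, without touching any roll yourself, and leave the narrow-roll dispenser unworked and the other things on the counter where they are.

Things in the scene. Friction and masses are not known exactly. Their poses are not given: they have to be found in the camera images.
- wide_dispenser: clear acrylic tape-roll dispenser, fixed, 280 mm long, 74 mm wide, 120 mm high, holding three rolls 50 mm wide. Its chute slopes down 12 degrees to the dispenser's own -x (low, open end with pick-up bay and lip); +x is the raised back end. Origin: under the middle of its base, on the counter. Gate blade at x -76 mm, the queue on its +x side, the bay on its -x side
- narrow_dispenser: clear acrylic tape-roll dispenser, fixed, 280 mm long, 49 mm wide, 120 mm high, holding three rolls 25 mm wide. Its chute slopes down 12 degrees to the dispenser's own -x (low, open end with pick-up bay and lip); +x is the raised back end. Origin: under the middle of its base, on the counter. Gate blade at x -76 mm, the queue on its +x side, the bay on its -x side
- wide_lever (a joint): rocker of the wide dispenser: 0 at rest, gate shut; 0.32 rad at the stop, paddle down, gate up. Above about 0.27 the front roll runs free, reaching the bay in about 1 s, while prongs in the chute floor hold the next. Let go, it springs back and the queue moves up. Takes 3 N at the paddle to start, 6 N at the stop. Pivot: level, across the chute, x 37, z 90 mm from the dispenser's origin
- narrow_lever (a joint): rocker of the narrow dispenser: 0 at rest, gate shut; 0.32 rad at the stop, paddle down, gate up. Above about 0.27 the front roll runs free, reaching the bay in about 1 s, while prongs in the chute floor hold the next. Let go, it springs back and the queue moves up. Takes 3 N at the paddle to start, 6 N at the stop. Pivot: level, across the chute, x 37, z 90 mm from the dispenser's origin
- wide_paddle (a point): middle of the top face of the wide dispenser's paddle: ribbed aluminium plate, 38 mm along the chute, 74 mm wide, 6 mm thick, in free air behind the chute's raised end. At rest this point is 119 mm above the counter, 113 mm along +x from the dispenser's origin, the plate rising 12 degrees to its back (point x). Fully pressed it is 26 mm lower and 5 mm further back (+x)
- narrow_paddle (a point): middle of the top face of the narrow dispenser's paddle: ribbed aluminium plate, 38 mm along the chute, 49 mm wide, 6 mm thick, in free air behind the chute's raised end. At rest this point is 119 mm above the counter, 113 mm along +x from the dispenser's origin, the plate rising 12 degrees to its back (point x). Fully pressed it is 26 mm lower and 5 mm further back (+x)
- wide_roll1: cream strapping-tape roll on a card core, 50 mm in diameter, 50 mm wide, 80 g, number 1 in the wide dispenser's queue counted from the gate; origin at its centre, axle (y) across the chute. In the dispenser's frame it starts at x -48, z 77 mm and lies at x -121, z 62 in the bay
- wide_roll2: cream strapping-tape roll on a card core, 50 mm in diameter, 50 mm wide, 80 g, number 2 in the wide dispenser's queue counted from the gate; origin at its centre, axle (y) across the chute. In the dispenser's frame it starts at x 1, z 88 mm
- wide_roll3: cream strapping-tape roll on a card core, 50 mm in diameter, 50 mm wide, 80 g, number 3 in the wide dispenser's queue counted from the gate; origin at its centre, axle (y) across the chute. In the dispenser's frame it starts at x 51, z 98 mm
- narrow_roll1: cream strapping-tape roll on a card core, 50 mm in diameter, 25 mm wide, 40 g, number 1 in the narrow dispenser's queue counted from the gate; origin at its centre, axle (y) across the chute. In the dispenser's frame it starts at x -48, z 77 mm
- narrow_roll2: cream strapping-tape roll on a card core, 50 mm in diameter, 25 mm wide, 40 g, number 2 in the narrow dispenser's queue counted from the gate; origin at its centre, axle (y) across the chute. In the dispenser's frame it starts at x 1, z 88 mm
- narrow_roll3: cream strapping-tape roll on a card core, 50 mm in diameter, 25 mm wide, 40 g, number 3 in the narrow dispenser's queue counted from the gate; origin at its centre, axle (y) across the chute. In the dispenser's frame it starts at x 51, z 98 mm
- kidney_dish: empty stainless kidney dish, 180 x 98 x 38 mm, loose; origin under its middle
- grip_exerciser: red spring grip exerciser lying flat, 135 x 90 x 22 mm, loose; origin on the counter between the handles
- fingertip_cap: hard black silicone fingertip cap standing mouth up, 21 mm across, 28 mm tall, loose; origin under its middle
- pulley_wheel: brass outrigger pulley wheel lying flat, 26 mm across, 11 mm tall, loose; origin under its middle
- goniometer: pale plastic goniometer lying flat, two 125 mm rulers on a disc, 10 mm tall, loose; origin under the disc
- sheet_stand: slotted acrylic stand with three coloured thermoplastic squares upright in its grooves, 130 x 135 x 116 mm, fixed behind the dispensers; origin under its middle

How it is judged:
On the way, in this order (a step that is already met when the one before it is completed fails the run):
1. the wide dispenser's paddle is pressed and its gate lifts (value of joint wide_lever above 0.2 rad), for 0.02 s.
2. the front wide roll has run out into the pick-up bay (x of wide_roll1 in the frame of wide_dispenser between -0.14 and -0.105 m and y of wide_roll1 in the frame of wide_dispenser between -0.015 and 0.015 m and z of wide_roll1 in the frame of wide_dispenser between 0.045 and 0.08 m), for 0.1 s.
At the end, for the whole second after the job is handed in: The front wide roll lies at rest in the wide dispenser's pick-up bay, clear of the gate (its centre within about 15 mm of its place against the lip), the wide and narrow gates are shut (levers within 0.04 rad of rest), and the other five rolls are still in their chutes behind the gates (all of step 2 and linear speed of wide_roll1 below 0.03 m/s and value of joint each of wide_lever, narrow_lever below 0.04 rad and x of wide_roll2 in the frame of wide_dispenser between -0.062 and 0.07 m and z of each of wide_roll2, wide_roll3 in the frame of wide_dispenser below 0.115 m and x of wide_roll3 in the frame of wide_dispenser between -0.062 and 0.07 m and x of narrow_roll1 in the frame of narrow_dispenser between -0.062 and 0.07 m and z of each of narrow_roll1, narrow_roll2, narrow_roll3 in the frame of narrow_dispenser below 0.115 m and x of narrow_roll2 in the frame of narrow_dispenser between -0.062 and 0.07 m and x of narrow_roll3 in the frame of narrow_dispenser between -0.062 and 0.07 m); the robot touches nothing.
It fails at once if the robot touches a tape roll (contact force between any of the fingers, the arm and wide_roll1 above 0.3 N or contact force between any of the fingers, the arm and wide_roll2 above 0.3 N or contact force between any of the fingers, the arm and wide_roll3 above 0.3 N or contact force between any of the fingers, the arm and narrow_roll1 above 0.3 N or contact force between any of the fingers, the arm and narrow_roll2 above 0.3 N or contact force between any of the fingers, the arm and narrow_roll3 above 0.3 N).
It fails at once if the narrow dispenser's lever is worked (value of joint narrow_lever above 0.1 rad).
It fails at once if a second roll gets past a gate (x of any of wide_roll2, wide_roll3 in the frame of wide_dispenser below -0.085 m or x of any of narrow_roll1, narrow_roll2, narrow_roll3 in the frame of narrow_dispenser below -0.085 m).
It fails at once if another thing on the counter is moved by more than 20 mm or lifted (distance of any of kidney_dish, grip_exerciser, fingertip_cap, pulley_wheel, goniometer from where it was at the start of the episode above 0.02 m).
It also fails if it takes over 32 s, if anything falls off the work surface, if the arm or the gripper's body presses on something with over 40 N, if the wrist force passes 120 N, or if a joint passes its speed limit or range.

ROBOT

A 6-joint arm with a two-finger parallel gripper is mounted at the origin on the work surface. World frame = base frame: x ahead of the robot, y to its left, z up, the work surface at z = 0. Lengths are in m, angles in rad, forces in N, time in s.
With the tool pointing down it reaches from about 0.25 to 0.725 m from the base axis. Payload 4 kg.
Tool frame: the origin (TCP) lies at the very end of the fingers, on their centre line; the grasp point (between the pads) lies 19 mm behind it; z points along the fingers, y is the line along which they close (so a half turn about z gives the same grasp; the last joint's range is limited). The gripper opens to 85 mm and grips with 20 to 120 N. Pads are 22 mm wide; open, the fingers measure 114 mm over their backs; the gripper's body (76 mm by 85 mm) begins 54 mm behind the grasp point. The pads swing forward as they close: fully open they stand 13 mm farther back than shut.
Start: joints at [0, 0.241, 0.005, 1.335, 0, 1.571], TCP at [0.5, -0, 0.231] pointing down, gripper open.
Joint ranges: [-2.72, 2.72], [-1.05, 1.87], [-1.09, 1.28], [-1.99, 2.15], [-1.42, 1.44], [-3.14, 3.14]. Speed limits (rad/s): [2.79, 2.79, 3.14, 3.14, 3.14, 3.14].

INTERFACE

Orientations are given as a unit quaternion [x, y, z, w].
In Python, from workcell import telemetry, vision, workorder gives the robot as it stands.
- The arm moves only by the shell command python3 -m inch 'ROWS'. ROWS is JSON, a list of rows, each a list of 3 entries, a list of its own where there are three numbers: the turn, a rotation vector about the tool's x, y, z scaled (see below), then the shift along the tool's x, y, z scaled (see below), then the closure, from -1 (fully open) to 1 (shut). A call has 1 to 10 rows; each row shifts and turns the commanded pose from where the row before left it, along the tool's axes as they then stand; what a row does not reach is not made up. The controller multiplies each number of a shift by 0.3 m and each number of a turn by 360 degrees. A row lasts 1/12 s, in which the tool goes at most 41.7 mm and 7.16 degrees, less where a joint would pass 70% of its speed; a pose out of reach is approached as far as the arm can. A call with a number of a shift or a turn outside -1 to 1 is refused whole. A call with a gripper value outside its range is refused whole. The fingers move at their own pace and stop on an object; the grip force is fixed at half the most. Time passes only in rows, so rows that do not move let the fingers close. It gives the time, the measured TCP pose, the force, the opening and the grip force at its end, in the units of the state.
- telemetry.get_obs(): the state, without advancing time (a new reading comes with each control period).
- vision.camera(name): name is "scene" or "side" or "wrist"; returns a dict with "img" (400x640x3 uint8, red, green, blue), "fov_y" (degrees; the focal length in pixels is half the picture's height over the tangent of half this angle, whatever the lens; pixels are square), "cx", "cy" (the principal point, pixels), "D" ([k1, k2, p1, p2, k3] as OpenCV has them; the pictures are not rectified), "pose" (4x4, takes a point from camera to world coordinates). Camera axes: x right, y up, looking along -z (the intrinsics and any distortion apply to the point x, -y, -z); pixel columns grow to the right and rows downward; lengths in m; the calibration is good to about 2 mm. A picture is of the moment at which its call begins. There is no depth.
- workorder.job_done(): hands the job in; it is judged then, once.
The state is a dict: "clock": time; "joint_pos": joint angles; "joint_vel": joint speeds; "tau": joint torques, N m; "eef_pos": TCP position; "tool_rot": TCP orientation; "ft_force": force on the tool from outside, world axes, zero at the start; "ft_torque": the same for the moment, N m; "grip_width": finger opening in m; "grasp_force": force on a finger pad.
Only numpy, scipy, OpenCV 4.12 (cv2) and the standard library are available. Lean on these libraries where they do the work, as an engineer would, in place of code of your own. Each camera call takes 0.05 s, during which the arm holds its last target. There are 200 camera calls.

## Working session

There is one attempt and no reset: what is moved stays moved. The work goes in short steps, Python scripts to look and compute and a shell command to move; the robot and the scene stay as the last step left them, time stands still between calls to the robot, and variables do not carry over. Pictures are saved under pics/ and viewed, at most 10 in all, crops included, and the job is handed in when it is done.

```bash
mkdir -p pics; python3 - <<'E'
from workcell import telemetry, vision
import cv2,pickle
o=telemetry.get_obs();print(o['clock'],o['eef_pos'],o['tool_rot'],o['grip_width'])
d={}
for n in('scene','side'):
    c=vision.camera(n);d[n]=c;cv2.imwrite(f'pics/{n}0.png',c['img'][:,:,::-1]);print(n,c['fov_y'],c['cx'],c['cy'],c['D'],c['pose'].round(3) if hasattr(c['pose'],'round') else c['pose'])
pickle.dump(d,open('c0.pkl','wb'))
E
```

```text
0.0 [4.99351048e-01 5.43086045e-06 2.30389067e-01] [ 0.70710051  0.70711223 -0.00075628 -0.00076855] 0.0855516483276613
scene 49.31489623233605 321.8202874605522 197.9731685733655 [-0.02525514  0.          0.          0.          0.        ] [[-0.654 -0.586  0.478  1.177]
 [ 0.757 -0.51   0.409  0.533]
 [ 0.005  0.629  0.777  1.132]
 [ 0.     0.     0.     1.   ]]
side 53.945544906132696 320.808270314217 200.1606957519856 [0.00523226 0.         0.         0.         0.        ] [[-0.811  0.384 -0.442  0.089]
 [-0.586 -0.534  0.61   0.647]
 [-0.002  0.754  0.657  0.832]
 [ 0.     0.     0.     1.   ]]
```

View pics/scene0.png

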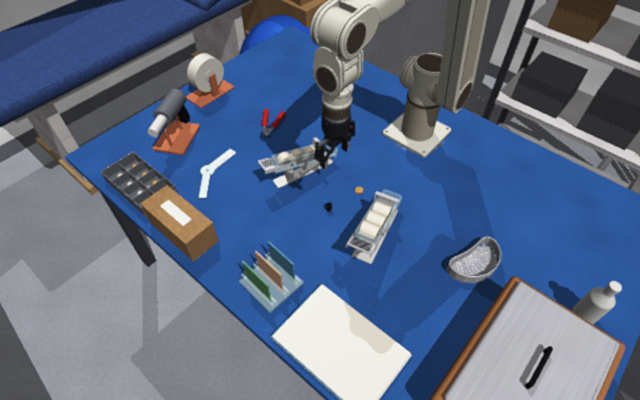

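View pics/side0.png

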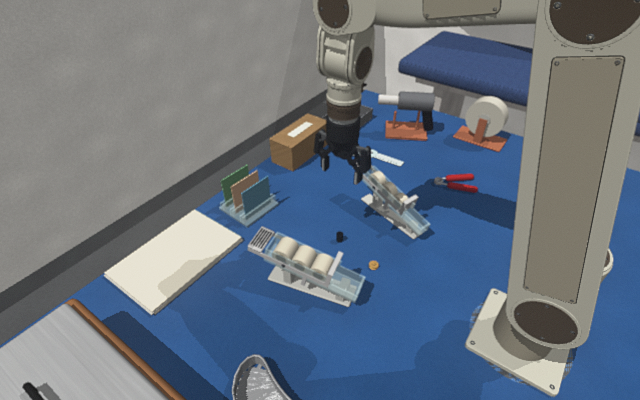

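The scene view shows one dispenser at about (375,225) with the other at (300,160), partly behind the gripper. In the side view they are at (305,268) and (395,200). I'll enlarge the crops to confirm which is wide and pick points.

```bash
python3 - <<'E'
import cv2,pickle,numpy as np
d=pickle.load(open('c0.pkl','rb'))
a=d['scene']['img'][180:270,330:420,::-1]
b=d['side']['img'][160:310,235:435,::-1]
a=cv2.resize(a,None,fx=4.4,fy=4.4,interpolation=3);b=cv2.resize(b,None,fx=4,fy=4,interpolation=3)
cv2.imwrite('pics/a1.png',a);cv2.imwrite('pics/b1.png',b)
E
```

```text
(no output)
```

View pics/a1.png

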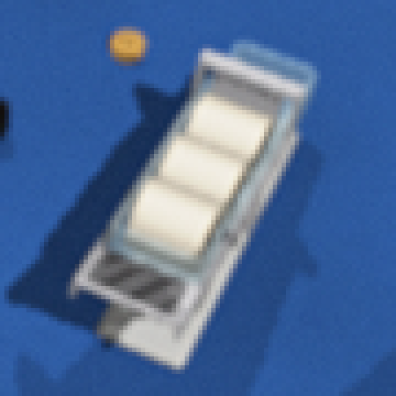

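View pics/b1.png

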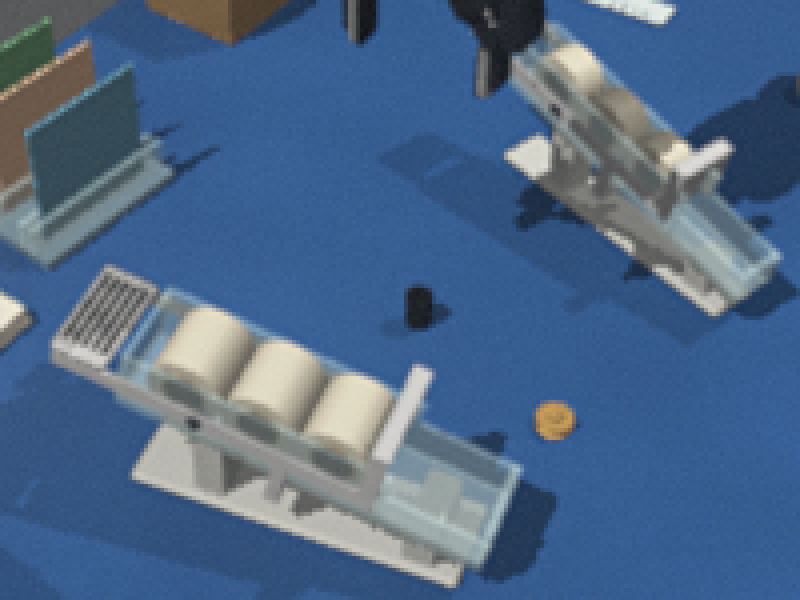

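Side crop: the near dispenser is clearly the wide one. Its paddle's top face is about (52..160, 268..367) with centre (106,317), and the gate bar's ends are (422,371) and (383,457). Scene crop: paddle centre about (136,280), gate bar ends (206,57) and (305,92). I'll triangulate these.

```bash
cat > h.py <<'E'
import cv2,pickle,numpy as np
def ray(c,uv):
    h=c['img'].shape[0];f=h/2/np.tan(np.radians(c['fov_y']/2))
    K=np.array([[f,0,c['cx']],[0,f,c['cy']],[0,0,1]])
    x,y=cv2.undistortPoints(np.array([[uv]],float),K,np.array(c['D'],float))[0,0]
    P=np.array(c['pose']);v=P[:3,:3]@[x,-y,-1];return P[:3,3],v/np.linalg.norm(v)
def tri(r1,r2):
    (p,a),(q,b)=r1,r2
    s,t=np.linalg.lstsq(np.c_[a,-b],q-p,rcond=None)[0]
    return (p+s*a+q+t*b)/2,np.linalg.norm(p+s*a-q-t*b)
def plane(r,z):
    p,v=r;return p+v*(z-p[2])/v[2]
E
python3 - <<'E'
from h import *
d=pickle.load(open('c0.pkl','rb'))
S=lambda u,v:ray(d['scene'],(330+u/4.4-.4,180+v/4.4-.4))
B=lambda u,v:ray(d['side'],(235+u/4-.4,160+v/4-.4))
for n,s,b in[('paddle',(136,280),(106,317)),('gateL',(206,57),(422,371)),('gateR',(305,92),(383,457)),('lipR',(318,75),(520,467)),]:
    p,e=tri(S(*s),B(*b));print(n,p.round(4),round(e,4))
print('paddle planes .119',plane(S(136,280),.119),plane(B(106,317),.119))
for n,b in[('padcorner bl',(108,268)),('br',(52,345)),('fl',(160,285)),('fr',(105,367))]:print(n,plane(B(*b),.123 if n[-2]=='b' or 'b' in n[:1] or n=='br' or 'bl' in n else .115).round(4))
# base plate long edge z~0.004
for b in[(135,475),(458,585)]:print('base',plane(B(*b),.003).round(4))
# roll top line: leftmost/rightmost roll centres in scene
for s in[(228,132),(205,168),(175,212)]:print('roll',plane(S(*s),.1).round(4))
# yellow pulley, cap
print('pulley',plane(B(555,418),.008).round(3),'cap',plane(B(418,307),.014).round(3))
E
```

```text
paddle [0.6049 0.187  0.1174] 0.0032
gateL [0.4234 0.1073 0.1116] 0.0011
gateR [0.4047 0.1765 0.1131] 0.0028
lipR [0.3496 0.1425 0.0843] 0.0472
paddle planes .119 [0.60506855 0.18586598 0.119     ] [0.60360775 0.18987748 0.119     ]
padcorner bl [0.6287 0.16   0.123 ]
br [0.6115 0.2288 0.123 ]
fl [0.5975 0.1465 0.115 ]
fr [0.579  0.2184 0.115 ]
base [0.5762 0.2094 0.003 ]
base [0.3597 0.1564 0.003 ]
roll [0.4588 0.1536 0.1   ]
roll [0.4936 0.1599 0.1   ]
roll [0.5355 0.1663 0.1   ]
pulley [0.376 0.011 0.008] cap [ 0.505 -0.015  0.014]
```

Paddle centre is about (0.604, 0.188, 0.118), against 0.119 expected. Yaw is about 14° by three cues, and the gate-to-paddle distance is 196 mm against 189 nominal. I'll shut the fingers and move over the paddle, aiming 4 mm behind its centre, aligned with the chute.

```bash
python3 -m inch '[[[0,0,0],[0.105,0.061,0],1],[[0,0,0],[0.105,0.061,0],1],[[0,0,0],[0.105,0.061,0],1],[[0,0,0],[0.105,0.061,0],1],[[0,0,0],[0.105,0.061,0],1],[[0,0,0],[0.105,0.061,0],1],[[0,0,-0.0195],[0,0,0],1],[[0,0,-0.0195],[0,0,0],1],[[0,0,0],[0,0,0.1],1],[[0,0,0],[0,0,0.1],1]]'
python3 -m inch '[[[0,0,0],[0,0,0.07],1],[[0,0,0],[0,0,0],1],[[0,0,0],[0,0,0],1],[[0,0,0],[0,0,0],1]]'
python3 - <<'E'
from workcell import vision,telemetry
import cv2,numpy as np
a=vision.camera('scene')['img'][170:270,320:420,::-1]
b=vision.camera('side')['img'][180:310,230:370,::-1]
f=lambda i:cv2.resize(i,(400,400*i.shape[0]//i.shape[1]),interpolation=3)
a,b=f(a),f(b);b=cv2.copyMakeBorder(b,0,400-b.shape[0],0,0,0)
cv2.imwrite('pics/p2.png',np.hstack([a,b]))
E
```

```text
clock: 0.93
eef_pos: [0.6113, 0.19, 0.1721]
tool_rot: [0.615, 0.789, 0.002, 0.001]
ft_force: [0.4, -0.6, -1.1]
grip_width: -0.0001
grasp_force: 0.0
clock: 1.27
eef_pos: [0.6105, 0.1892, 0.1515]
tool_rot: [0.615, 0.788, 0.001, 0.0]
ft_force: [-0.3, -0.4, 0.6]
grip_width: -0.0002
grasp_force: 0.0
```

View pics/p2.png

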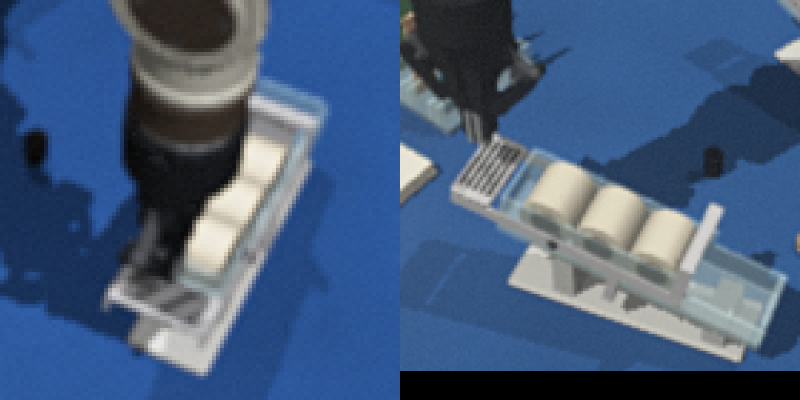

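The shut fingertips are over the paddle: scene pane (160,275) with the paddle at (165,295), side pane (480,140) just above the paddle at (490,172). Now I'll lower to contact and press.

```bash
python3 -m inch '[[[0,0,0],[0,-0.009,0.05],1],[[0,0,0],[0,0,0.04],1],[[0,0,0],[0,0,0.02],1],[[0,0,0],[0,0,0],1],[[0,0,0],[0,0,0],1]]'
python3 -m inch '[[[0,0,0],[0,0,0.02],1],[[0,0,0],[0,0,0.02],1],[[0,0,0],[0,0,0],1],[[0,0,0],[0,0,0],1]]'
```

```text
clock: 1.78
eef_pos: [0.6077, 0.1884, 0.119]
tool_rot: [0.615, 0.788, 0.001, 0.0]
ft_force: [-1.7, -0.3, 3.3]
grip_width: -0.0001
grasp_force: 1.7
clock: 2.12
eef_pos: [0.6096, 0.189, 0.1077]
tool_rot: [0.615, 0.788, 0.002, 0.002]
ft_force: [4.1, 0.7, 5.6]
grip_width: 0.0001
grasp_force: 2.5
```

Contact came at z of about 0.12 with the 3 N expected. I'll press on to the stop.

```bash
python3 -m inch '[[[0,0,0],[0,0,0.02],1],[[0,0,0],[0,0,0.02],1],[[0,0,0],[0,0,0],1],[[0,0,0],[0,0,0],1]]'
python3 -m inch '[[[0,0,0],[0,0,0.01],1],[[0,0,0],[0,0,0],1],[[0,0,0],[0,0,0],1]]'
```

```text
clock: 2.45
eef_pos: [0.6105, 0.1892, 0.0961]
tool_rot: [0.615, 0.788, 0.003, 0.002]
ft_force: [4.4, 1.1, 6.0]
grip_width: 0.0
grasp_force: 3.4
clock: 2.7
eef_pos: [0.6106, 0.1892, 0.0937]
tool_rot: [0.615, 0.788, 0.003, 0.003]
ft_force: [4.5, 1.3, 6.6]
grip_width: -0.0002
grasp_force: 3.7
```

Not yet hard on the stop, so I'll go a little further, hold for a second, then look.

```bash
python3 -m inch '[[[0,0,0],[0,0,0.01],1],[[0,0,0],[0,0,0],1],[[0,0,0],[0,0,0],1],[[0,0,0],[0,0,0],1],[[0,0,0],[0,0,0],1],[[0,0,0],[0,0,0],1],[[0,0,0],[0,0,0],1],[[0,0,0],[0,0,0],1]]'
python3 - <<'E'
from workcell import vision
import cv2
b=vision.camera('side')['img'][180:310,230:370,::-1]
cv2.imwrite('pics/p3.png',cv2.resize(b,None,fx=4,fy=4,interpolation=3))
E
```

```text
clock: 3.37
eef_pos: [0.6107, 0.1893, 0.0932]
tool_rot: [0.615, 0.788, 0.004, 0.003]
ft_force: [0.2, -0.7, 17.4]
grip_width: -0.0003
grasp_force: 8.6
```

View pics/p3.png

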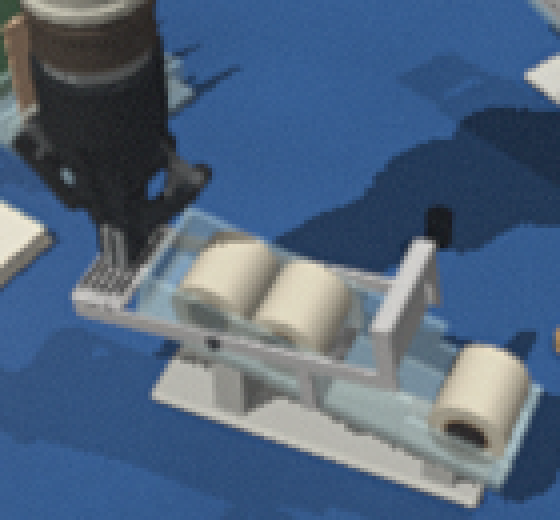

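The paddle is at its stop (17 N), the gate at (405,315) is up, and the front roll is in the bay at (480,400) with the other two held at (230,280) and (305,305). I'll hold a moment for the roll to settle, then raise and retreat.

```bash
python3 -m inch '[[[0,0,0],[0,0,0],1],[[0,0,0],[0,0,0],1],[[0,0,0],[0,0,0],1],[[0,0,0],[0,0,0],1],[[0,0,0],[0,0,-0.03],1],[[0,0,0],[0,0,-0.04],1],[[0,0,0],[0,0,-0.06],1],[[0,0,0],[0,0,-0.1],1],[[0,0,0],[0,0,-0.12],1],[[0,0,0],[0,0,-0.1],1]]'
python3 -m inch '[[[0,0,0],[0,0,0],1],[[0,0,0],[0,0,0],1],[[0,0,0],[0,0,0],1],[[0,0,0],[0,0,0],1],[[0,0,0],[0,0,0],1],[[0,0,0],[0,0,0],1],[[0,0,0],[0,0,0],1],[[0,0,0],[0,0,0],1],[[0,0,0],[0,0,0],1],[[0,0,0],[0,0,0],1]]'
python3 - <<'E'
from workcell import vision
import cv2
b=vision.camera('side')['img'][160:310,230:430,::-1]
cv2.imwrite('pics/p4.png',cv2.resize(b,None,fx=4,fy=4,interpolation=3))
E
```

```text
clock: 4.25
eef_pos: [0.6063, 0.1882, 0.2242]
tool_rot: [0.615, 0.788, -0.001, -0.0]
ft_force: [1.2, -0.5, -0.2]
grip_width: -0.0
grasp_force: 0.0
clock: 5.08
eef_pos: [0.6072, 0.1884, 0.2222]
tool_rot: [0.615, 0.788, -0.0, -0.0]
ft_force: [0.1, 0.1, -0.2]
grip_width: 0.0002
grasp_force: 0.0
```

View pics/p4.png

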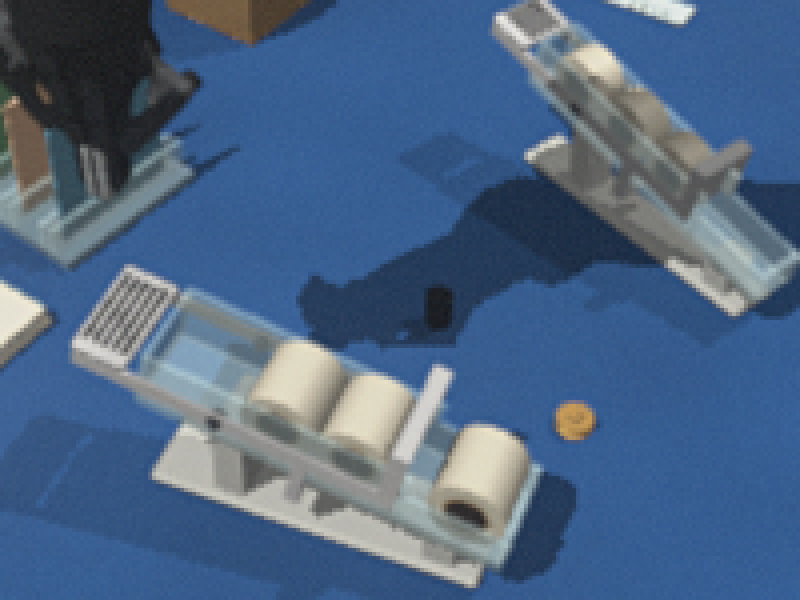

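The paddle is back up at (125,315) and the gate at (425,415) is shut. The queue has moved up behind it at (300,385) and (370,415), and roll 1 lies in the bay at (480,480). The narrow dispenser and the loose things in view are undisturbed, so I'll hand in.

```bash
python3 -c "
from workcell import workorder;print(workorder.job_done())"
```

```text
the job is handed in; nothing more can be done
None
```

I dispensed one wide roll into the pick-up bay and let the paddle back up; the last picture showed the gate shut, the other two wide rolls queued behind it and the narrow dispenser untouched, and the job is handed in (no verdict came back).

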